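# Clamp a bridge part in the gluing jig with its recessed cam knob

## Robot

A 6-joint arm with a two-finger parallel gripper is mounted at the origin on a cart in front of the work surface, level with it; the furniture and walls round the work are solid. World frame = base frame: x ahead of the robot, y to its left, z up, the work surface at z = 0. Lengths are in mm, angles in rad, forces in N, time in s.
With the tool pointing down it reaches from about 375 to 750 mm from the base axis. Payload 9 kg.
Tool frame: the origin (TCP) lies between the finger pads; the fingertips stand 8 mm ahead of it and the grasp point (between the pads) lies 11 mm behind it (robot.tcp_to_tips is the distance from the TCP to the fingertips, in mm); z points along the fingers, y is the line along which they close (so a half turn about z gives the same grasp; the last joint's range is limited). The gripper opens to 85 mm and grips with 20 to 120 N. Pads are 22 mm wide; open, the fingers measure 114 mm over their backs; the gripper's body (76 mm by 85 mm) begins 54 mm behind the grasp point. The pads swing forward as they close: fully open they stand 13 mm farther back than shut.
Start: joints at [1.007, 0.104, 0.097, 1.564, 0, 1.353], TCP at [203.375, 564.513, 239.331] pointing down, gripper open.
Joint ranges: [-2.99, 2.99], [-0.84, 1.86], [-1.1, 1.16], [-1.84, 2.11], [-1.51, 1.56], [-3.14, 3.14]. Speed limits (rad/s): [2.22, 2.22, 2.57, 3.14, 3.14, 3.14].

## Interface

Orientations are given as a unit quaternion [w, x, y, z].
In Python, from rig import readout, cams, robot gives the robot as it stands.
- The arm moves only by the tool send_rows, never from a script. Its argument "plan" is a list of rows, each an object with "xyz": the shift along the tool's x, y, z in m, a list of three; "yaw": the turn about the tool's z in degrees; "grip": the opening, from -1 (shut) to 1 (fully open). A call has 1 to 20 rows; each row shifts and turns the commanded pose from where the row before left it, along the tool's axes as they then stand; what a row does not reach is not made up. A row lasts 1/8 s, in which the tool goes at most 62.5 mm and 10.7 degrees, less where a joint would pass 70% of its speed; a pose out of reach is approached as far as the arm can. A call with a gripper value outside its range is refused whole. The fingers move at their own pace and stop on an object; the grip force is fixed at half the most. Time passes only in rows, so rows that do not move let the fingers close. It gives the time, the measured TCP pose, the force, the opening and the grip force at its end, in the units of the state.
- readout.get_state(): the state, without advancing time (a new reading comes with each control period).
- cams.grab_frame(name): name is "side" or "top" or "wrist"; returns a dict with "pixels" (420x560x3 uint8, red, green, blue), "camera_matrix" (3x3 intrinsics, pixels), "D" ([k1, k2, p1, p2, k3] as OpenCV has them; the pictures are not rectified), "pose" (4x4, takes a point from camera to world coordinates). Camera axes: x right, y down, z forward; pixel columns grow to the right and rows downward; lengths in mm; the calibration is good to about 2 mm. A picture is of the moment at which its call begins. There is no depth.
- robot.job_done(): hands the job in; it is judged then, once.
The state is a dict: "clock": time; "q": joint angles; "joint_velocities": joint speeds; "joint_torque": joint torques, N m; "tcp_pos": TCP position; "eef_rot": TCP orientation; "contact_force": force on the tool from outside, world axes, zero at the start; "ft_torque": the same for the moment, N m; "grip_width": opening from 0.0 (shut) to 1.0 (fully open); "gripper_force": force on a finger pad.
Only numpy, scipy, OpenCV 4.12 (cv2) and the standard library are available. Lean on these libraries where they do the work, as an engineer would, in place of code of your own. Each camera call takes 0.05 s, during which the arm holds its last target. There are 200 camera calls.

## Task

Lay the loose white bridge part flat in the bay of the gluing jig, then reach into the round well and turn the recessed knob clockwise until its cam clamps the part against the end stop with about 11 N (felt as roughly 0.15 N m of resistance at the knob beyond its ordinary friction), never so hard that the plastic cracks (24 N). Let go and leave it clamped; leave the glue bottle, the paint pot and the terminal strip where they are.

Things in the scene. Friction and masses are not known exactly. Their poses are not given: they have to be found in the camera images.
- bridge: Loose white plastic bridge part, an inverted channel 28 (x) x 145 (y, its length) x 22 mm tall, 35 g, flat deck on top. Origin: centre of its underside. Either way round is right. Starts flat on the near half of the plywood board (board top z = 0.024); grip it from above across its 28 mm width at mid-length.
- jig: Fixed aluminium and grey gluing jig, 110 x 298 mm, on the board's far half; place and yaw vary. Origin: underside, on the bay's middle line; x points away from the robot, y along the bay to the knob. Bed 8 mm above the origin. From -y to +y: end stop, bay, knob's case (face to the bay at y = 0.065, 26 mm tall over the bed, under an 84 mm square collar 30 mm taller).
- bay (a point): Middle of the bay on top of the bed; axes as the jig's. The part's origin goes here, its length along y. Case and end stop are about 159 mm apart (the part is 144). Four 16 to 19 mm high lugs with sloped tops, 33 mm apart across x, guide the part near its ends; within 35 mm of the middle there is room for fingers.
- end_stop_nominal (a point): Point on the bed (8 mm above the jig's origin) where the end stop's face stands on average. The stop is an aluminium block 34 mm wide, 28 mm tall, faced by a rubber pad on a spring (5 N per mm). It was set by hand: the true face is up to 3 mm off this point along y, different each run and not reported. So how far the knob must turn has to be felt.
- knob_axis (a point): Knob's axis at the floor of its round well, at (-0.010, 0.105, 0.034) in the jig; axes as the jig's. The well is 74 mm across, 30 mm deep, open to the top. The knob is a black bar 34 mm long, 16 mm wide, its top 21 mm above this floor, 9 mm below the rim. Grip it from above across the 16 mm; fingers open no more than 33 mm clear the well's wall.
- clamp_knob (a joint): Knob angle a, rad, clockwise from above positive; at a the bar's white line points to (cos a, -sin a) in the jig's axes. Starts -0.3 to 0; steady friction about 0.22 N m, stays where left. Drives the cam of point cam_reach: free (the part just slides along) up to somewhere in 0.4 to 0.9, where the part meets the stop; from there on the clamping force rises by about 40 to 80 N per rad.
- cam_reach (a point): Where the cam's rim meets the part at mid-range: 55 mm from the knob's axis towards the bay, 17 mm above the bed. The cam is an eccentric with a freely turning steel ring, under the well's floor, driven by the knob; its rim stands 44 + 19 sin(a) mm from the axis towards the bay. Each newton of clamping adds 0.019 cos(a) N m to the torque needed to turn the knob clockwise.
- glue_bottle: White glue bottle with a red tip, 34 mm across, 104 mm tall, standing on the board; origin: centre of its foot. Leave it.
- paint_pot: Paint pot with white lid, 33 mm across, 30 mm tall, on the board; origin: centre of its foot. Leave it.
- terminal_strip: White terminal strip 17 x 60 x 17 mm on the board; origin: centre of its underside. Leave it.

How it is judged:
By the outcome, as a careful person would: the job done as asked, in the order asked, and still so for the second after the job is handed in, with the robot touching nothing.
It also fails if it takes over 72 s, if anything falls off the work surface, if the arm or the gripper's body presses on something with over 40 N, if the wrist force passes 120 N, or if a joint passes its speed limit or range.

## Working session

There is one attempt and no reset: what is moved stays moved. The work goes in short steps, Python scripts to look and compute and a tool call to move; the robot and the scene stay as the last step left them, time stands still between calls to the robot, and variables do not carry over. Pictures are saved under pics/ and viewed, at most 10 in all, crops included, and the job is handed in when it is done.

Besides the shell and the picture viewer there is one more tool, called by a JSON object that holds its "api" and its "payload", one argument or row to a line. send_rows: Moves the arm, as the interface text tells. Its arguments: {"type":"object","properties":{"plan":{"type":"array"}},"required":["plan"]}

```bash
ls; mkdir -p pics; python3 - <<'E'
from rig import readout,cams,robot
import cv2,numpy as np,pickle
print(readout.get_state())
d={}
for n in ("top","side","wrist"):
    f=cams.grab_frame(n); d[n]=f
    cv2.imwrite(f"pics/{n}0.png",f["pixels"][:,:,::-1])
    print(n,f["camera_matrix"],f["D"],np.round(f["pose"],3))
pickle.dump(d,open("f0.pkl","wb"))
E
```

```text
pics
{'clock': 0.0, 'q': array([ 1.00729159e+00,  1.04690471e-01,  9.64979692e-02,  1.56392063e+00,
       -7.17969518e-06,  1.35310911e+00]), 'joint_velocities': array([-0.0014948 , -0.00068167, -0.0004866 , -0.00153872,  0.00023732,
       -0.00126976]), 'joint_torque': array([ 2.96159515e-04, -5.56904662e+01,  5.03675473e+01,  1.57889631e-02,
       -2.42605620e-04, -1.82754650e-05]), 'tcp_pos': array([203.19038084, 564.2072889 , 238.54329375]), 'eef_rot': array([-2.47360965e-04,  1.72048419e-01,  9.85088274e-01, -6.10181278e-04]), 'contact_force': array([-0.16452547, -0.13045956, -0.70014355]), 'ft_torque': array([-0.02600571,  0.04517356,  0.07025481]), 'gripper_force': 0.0, 'grip_width': 1.0000218556247513}
top [[397.56754382   0.         280.61926969]
 [  0.         397.56754382 208.34731809]
 [  0.           0.           1.        ]] [0.01744129 0.         0.         0.         0.        ] [[-2.30000e-02 -9.98000e-01  5.80000e-02  4.32883e+02]
 [-9.99000e-01  2.40000e-02  2.50000e-02  1.26620e+01]
 [-2.60000e-02 -5.70000e-02 -9.98000e-01  1.03670e+03]
 [ 0.00000e+00  0.00000e
[... 157 characters left out ...]
    ]] [-0.09788034  0.          0.          0.          0.        ] [[ 1.00000e+00 -2.70000e-02  1.30000e-02  4.84636e+02]
 [-2.40000e-02 -4.89000e-01  8.72000e-01 -9.55771e+02]
 [-1.80000e-02 -8.72000e-01 -4.89000e-01  6.02186e+02]
 [ 0.00000e+00  0.00000e+00  0.00000e+00  1.00000e+00]]
wrist [[341.77080965   0.         275.75229741]
 [  0.         341.77080965 209.71065074]
 [  0.           0.           1.        ]] [0.01849712 0.         0.         0.         0.        ] [[ 3.39000e-01  8.93000e-01  2.95000e-01  1.26343e+02]
 [ 9.41000e-01 -3.22000e-01 -1.07000e-01  5.90885e+02]
 [-0.00000e+00  3.14000e-01 -9.49000e-01  3.72570e+02]
 [ 0.00000e+00  0.00000e+00  0.00000e+00  1.00000e+00]]
```

View pics/top0.png

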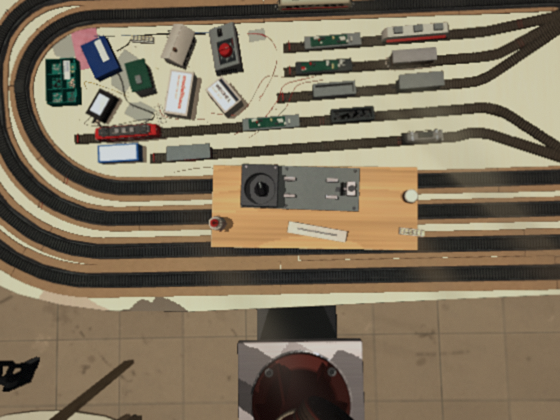

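View pics/side0.png

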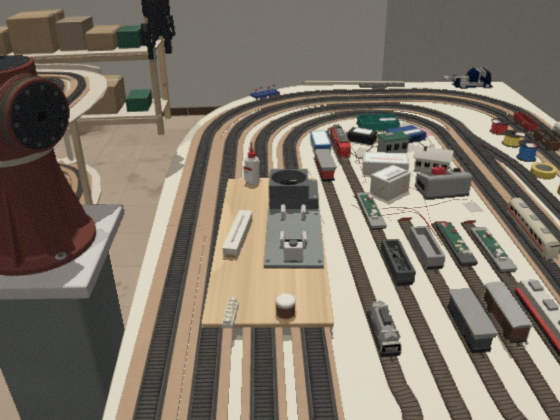

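The top view shows the board (210–418, 165–250) with the bridge at about (318,231), jig case at (262,187) and end stop at (347,188). The side view shows the same parts, with the bottle at (251,168) and the pot at (285,305). I'll zoom in to get measurements.

```bash
python3 - <<'E'
import cv2,pickle
d=pickle.load(open("f0.pkl","rb"))
t=d["top"]["pixels"][155:255,205:425,::-1]
cv2.imwrite("pics/topc.png",cv2.resize(t,(792,360),interpolation=cv2.INTER_CUBIC))
t=d["side"]["pixels"][145:325,205:335,::-1]
cv2.imwrite("pics/sidec.png",cv2.resize(t,(433,600),interpolation=cv2.INTER_CUBIC))
E
```

```text
(no output)
```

View pics/topc.png

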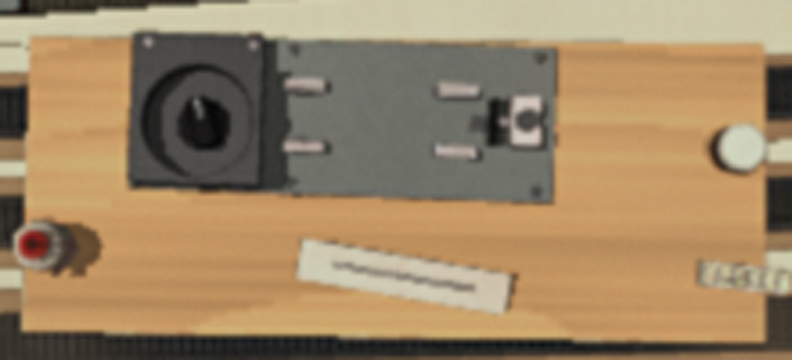

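View pics/sidec.png

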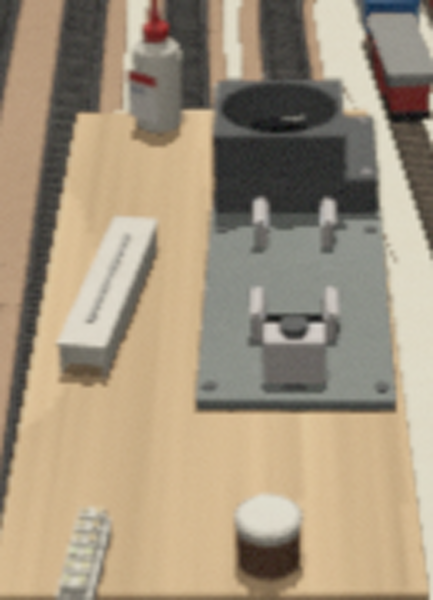

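The crops show the bridge deck corners in topc at (302,238), (296,279), (505,313) and (515,272). The collar top corners are at (135,32), (268,37), (261,189) and (128,185), and the plate's right edge runs from (556,48) to (552,203). The knob line points roughly away from the robot.

```bash
cat > h.py <<'E'
import cv2,numpy as np
def back(f,uv,z):
    uv=np.asarray(uv,float).reshape(-1,1,2)
    n=cv2.undistortPoints(uv,f["camera_matrix"],np.array(f["D"])).reshape(-1,2)
    P=f["pose"]; r=np.c_[n,np.ones(len(n))]@P[:3,:3].T
    return P[:3,3]+r*((z-P[2,3])/r[:,2])[:,None]
def proj(f,X):
    P=np.linalg.inv(f["pose"])
    return cv2.projectPoints(np.asarray(X,float).reshape(-1,1,3),cv2.Rodrigues(P[:3,:3])[0],P[:3,3],f["camera_matrix"],np.array(f["D"]))[0].reshape(-1,2)
E
python3 - <<'E'
from h import *; import pickle
d=pickle.load(open("f0.pkl","rb"));T=d["top"];S=d["side"]
t=lambda p:np.array(p)/3.6+[205,155]
s=lambda p:np.array(p)/(433/130)+[205,145]
for n,c,z,fn,f in [("bridge",[(302,238),(296,279),(505,313),(515,272)],46,t,T),("collar",[(135,32),(268,37),(261,189),(128,185)],88,t,T),
  ("plateR",[(556,48),(552,203)],32,t,T),("well rim c",[(199,122)],88,t,T),("knob",[(203,122)],79,t,T),("lugs",[(306,85),(459,90),(304,146),(456,151)],49,t,T),
  ("bridge side",[(118,217),(157,219),(105,348),(60,347)],46,s,S),("plateS",[(197,405),(394,405)],32,s,S),("collarS",[(215,135),(345,135)],88,s,S)]:
    X=back(f,fn(c),z)[:,:2]; print(n,X.round(1).tolist(),"mean",X.mean(0).round(1))
    e=X-np.roll(X,1,0); print("   len",np.hypot(*e.T).round(1),"ang",np.degrees(np.arctan2(e[:,1],e[:,0])).round(1))
E
```

```text
bridge [[458.2, 17.7], [430.0, 22.6], [403.4, -120.4], [431.4, -128.1]] mean [430.7 -52.1]
   len [148.3  28.6 145.4  29. ] ang [  79.6  170.3 -100.5  -15.5]
collar [[597.7, 126.1], [591.9, 37.0], [490.3, 44.0], [495.1, 132.5]] mean [543.7  84.9]
   len [102.8  89.2 101.9  88.7] ang [ -3.6 -93.7 176.1  86.9]
plateR [[587.9, -163.9], [478.9, -157.4]] mean [ 533.4 -160.7]
   len [109.2 109.2] ang [ -3.4 176.6]
well rim c [[536.0, 84.3]] mean [536.   84.3]
   len [0.] ang [0.]
knob [[536.9, 82.3]] mean [536.9  82.3]
   len [0.] ang [0.]
lugs [[564.2, 12.4], [557.9, -93.3], [521.7, 14.8], [515.6, -89.9]] mean [539.9 -39. ]
   len [113.3 105.9 114.  104.9] ang [ 64.6 -93.4 108.5 -93.3]
bridge side [[433.1, 24.6], [457.6, 20.7], [429.7, -122.4], [404.6, -120.1]] mean [431.2 -49.3]
   len [147.5  24.8 145.7  25.2] ang [  78.9   -9.  -101.   174.9]
plateS [[480.0, -159.4], [586.4, -164.8]] mean [ 533.2 -162.1]
   len [106.5 106.5] ang [177.1  -2.9]
collarS [[495.2, 51.5], [576.6, 46.7]] mean [535.9  49.1]
   len [81.5 81.5] ang [176.6  -3.4]
```

{"api": "send_rows", "payload": {
  "plan": [
    {"xyz":[-0.0537,-0.0275,0],"yaw":0,"grip":1},
    {"xyz":[-0.0537,-0.0275,0],"yaw":0,"grip":1},
    {"xyz":[-0.0537,-0.0275,0],"yaw":0,"grip":1},
    {"xyz":[-0.0537,-0.0275,0],"yaw":0,"grip":1},
    {"xyz":[-0.0537,-0.0275,0],"yaw":0,"grip":1},
    {"xyz":[-0.0537,-0.0275,0],"yaw":0,"grip":1},
    {"xyz":[0,0,0],"yaw":10.1,"grip":1},
    {"xyz":[0,0,0],"yaw":10.1,"grip":1},
    {"xyz":[0,0,0],"yaw":10.1,"grip":1},
    {"xyz":[0,0,0],"yaw":10.1,"grip":1},
    {"xyz":[0,0,0],"yaw":10.1,"grip":1},
    {"xyz":[0,0,0],"yaw":10.1,"grip":1},
    {"xyz":[0,0,0],"yaw":10.1,"grip":1},
    {"xyz":[0,0,0],"yaw":10.1,"grip":1},
    {"xyz":[-0.058,0.0075,0],"yaw":0,"grip":1},
    {"xyz":[-0.058,0.0075,0],"yaw":0,"grip":1},
    {"xyz":[-0.058,0.0075,0],"yaw":0,"grip":1},
    {"xyz":[-0.058,0.0075,0],"yaw":0,"grip":1},
    {"xyz":[-0.058,0.0075,0],"yaw":0,"grip":1},
    {"xyz":[-0.058,0.0075,0],"yaw":0,"grip":1}
  ]
}}

```text
clock: 2.65
tcp_pos: [430.3, -52.0, 239.3]
eef_rot: [0.0, 0.769, 0.639, 0.0]
contact_force: [1.2, 0.3, -0.0]
grip_width: 0.997
gripper_force: 0.0
```

```bash
cat >> h.py <<'E'
from rig import readout,cams,robot
from scipy.spatial.transform import Rotation
def st():
    s=readout.get_state();q=s["eef_rot"]
    R=Rotation.from_quat([*q[1:],q[0]]).as_matrix()
    return s,s["tcp_pos"],R
def go(t,ang=None):
    "tool-frame shift (mm) to world point t, then yaw to bring tool y to ang (deg, world)"
    s,p,R=st(); a=np.degrees(np.arctan2(R[1,1],R[0,1]))
    print("t%.2f tcp"%s["clock"],p.round(1),"yang %.2f"%a,"tilt",R[:,2].round(4),"F",s["contact_force"].round(1),"M",s["ft_torque"].round(3),"w %.3f"%s["grip_width"],"gf %.1f"%s["gripper_force"],"q1,6",s["q"][[0,5]].round(2))
    if t is not None: print(" shift",(R.T@(np.array(t)-p)).round(2))
    if ang is not None: print(" yaw",-((ang-a+180)%360-180))
E
python3 - <<'E'
from h import *; import pickle
go((431,-51,100),-10.5)
f=cams.grab_frame("wrist");pickle.dump(f,open("w1.pkl","wb"))
cv2.imwrite("pics/w1.png",cv2.resize(f["pixels"][:,:,::-1],(800,600),interpolation=cv2.INTER_CUBIC))
E
```

```text
t2.65 tcp [430.3 -52.  239.3] yang -10.61 tilt [ 5.e-04 -1.e-04 -1.e+00] F [ 1.2  0.3 -0. ] M [-0.017 -0.017  0.059] w 0.997 gf 0.0 q1,6 [-0.42  1.33]
 shift [  1.14   0.47 139.26]
 yaw -0.10627782625834925
```

View pics/w1.png

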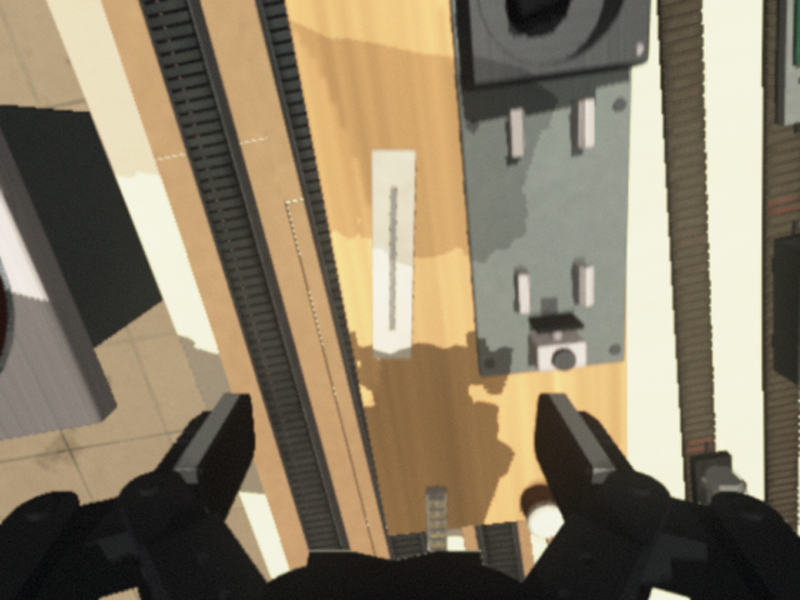

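The wrist view shows the bridge deck corners at (373,151), (415,151), (411,358) and (373,356), and the plate's near end from (480,375) to (625,360). The lugs are at (516,133), (586,122), (523,292) and (586,284). The knob is cut off at the top.

```bash
python3 - <<'E'
from h import *; import pickle
f=pickle.load(open("w1.pkl","rb"))
g=lambda c:np.array(c)/(800/560)
for n,c,z in [("bridge",[(373,151),(415,151),(411,358),(373,356)],46),("plateend",[(480,375),(625,360)],32),("plate L",[(468,175),(479,360)],32),("plate R",[(630,100),(625,345)],32),("lug tops",[(516,109),(585,98),(523,271),(586,264)],49),("lugbases",[(517,158),(587,148),(526,313),(587,305)],32),("tcp",[(400,300)],46)]:
    X=back(f,g(c),z)[:,:2]; e=X-np.roll(X,1,0);print(n,X.round(1).tolist(),X.mean(0).round(1),np.degrees(np.arctan2(e[:,1],e[:,0])).round(1))
E
```

```text
bridge [[429.6, 21.3], [456.0, 16.3], [428.2, -126.4], [401.1, -119.7]] [428.7 -52.2] [  78.6  -10.6 -101.   166.1]
plateend [[477.5, -157.0], [587.9, -164.6]] [ 532.7 -160.8] [176.1  -3.9]
plate L [[489.1, -6.1], [478.5, -144.2]] [483.8 -75.2] [ 85.6 -94.4]
plate R [[597.8, 20.8], [588.4, -152.0]] [593.1 -65.6] [ 86.9 -93.1]
lug tops [[521.3, 29.1], [563.3, 27.4], [515.1, -74.8], [557.6, -77.8]] [539.4 -24. ] [ 108.8   -2.3 -115.3   -4. ]
lugbases [[522.8, -1.3], [569.1, -3.6], [517.7, -112.6], [562.3, -114.6]] [543. -58.] [ 109.2   -2.9 -115.2   -2.6]
tcp [[428.4, -80.8]] [428.4 -80.8] [0.]
```

{"api": "send_rows", "payload": {
  "plan": [
    {"xyz":[0,0,0.05],"yaw":0,"grip":0.1},
    {"xyz":[0,0,0.05],"yaw":0,"grip":0.1},
    {"xyz":[0,0,0.04],"yaw":0,"grip":0.1},
    {"xyz":[0,0,0.02],"yaw":0,"grip":0.1},
    {"xyz":[0,0,0.02],"yaw":0,"grip":0.1},
    {"xyz":[0,0,0.012],"yaw":0,"grip":0.1},
    {"xyz":[0,0,0.011],"yaw":0,"grip":0.1},
    {"xyz":[0,0,0],"yaw":0,"grip":0.1},
    {"xyz":[0,0,0],"yaw":0,"grip":0.1}
  ]
}}

```text
clock: 3.82
tcp_pos: [431.1, -50.4, 36.9]
eef_rot: [0.0, 0.769, 0.639, 0.0]
contact_force: [0.2, 0.7, 0.5]
grip_width: 0.549
gripper_force: 0.0
```

```bash
python3 - <<'E'
from h import *
print(robot.tcp_to_tips); go((430,-51.5,36),-10.6)
f=cams.grab_frame("wrist")
cv2.imwrite("pics/w2.png",f["pixels"][:,:,::-1])
E
```

```text
8.0
t3.83 tcp [431.1 -50.4  36.9] yang -10.61 tilt [ 8.e-04 -3.e-04 -1.e+00] F [0.2 0.7 0.5] M [ 0.033 -0.018 -0.004] w 0.549 gf 0.0 q1,6 [-0.42  1.34]
 shift [-1.28 -0.91  0.91]
 yaw -0.010324933974658279
```

View pics/w2.png

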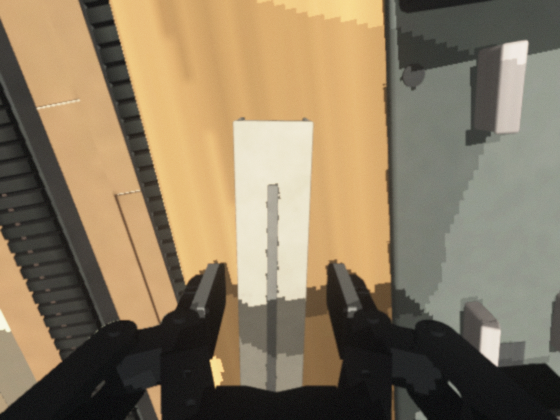

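The fingers (inner faces at 222 and 328) straddle the bridge (237–308) evenly and it is parallel to them. Closing now.

{"api": "send_rows", "payload": {
  "plan": [
    {"xyz":[0,0,0],"yaw":0,"grip":-1},
    {"xyz":[0,0,0],"yaw":0,"grip":-1},
    {"xyz":[0,0,0],"yaw":0,"grip":-1},
    {"xyz":[0,0,0],"yaw":0,"grip":-1},
    {"xyz":[0,0,0],"yaw":0,"grip":-1},
    {"xyz":[0,0,0],"yaw":0,"grip":-1},
    {"xyz":[0,0,-0.02],"yaw":0,"grip":-1},
    {"xyz":[0,0,-0.04],"yaw":0,"grip":-1},
    {"xyz":[0,0,-0.04],"yaw":0,"grip":-1},
    {"xyz":[0,0,0],"yaw":0,"grip":-1}
  ]
}}

```text
clock: 5.12
tcp_pos: [432.5, -51.0, 139.4]
eef_rot: [0.002, 0.769, 0.639, 0.001]
contact_force: [0.7, 0.8, -0.6]
grip_width: 0.308
gripper_force: 59.1
```

```bash
python3 - <<'E'
from h import *
go((540.1,-35.5,136),-3.5)
E
```

```text
t5.12 tcp [432.5 -51.  139.4] yang -10.61 tilt [ 0.0049 -0.0021 -1.    ] F [ 0.7  0.8 -0.6] M [-0.018 -0.007  0.025] w 0.308 gf 59.1 q1,6 [-0.42  1.34]
 shift [ 35.11 102.91   3.92]
 yaw -7.114029356120682
```

{"api": "send_rows", "payload": {
  "plan": [
    {"xyz":[0.0117,0.0343,0],"yaw":0,"grip":-1},
    {"xyz":[0.0117,0.0343,0],"yaw":0,"grip":-1},
    {"xyz":[0.0117,0.0343,0],"yaw":0,"grip":-1},
    {"xyz":[0,0,0.02],"yaw":-7.1,"grip":-1},
    {"xyz":[0,0,0.02],"yaw":0,"grip":-1},
    {"xyz":[0,0,0],"yaw":0,"grip":-1},
    {"xyz":[0,0,0],"yaw":0,"grip":-1}
  ]
}}

```text
clock: 6.0
tcp_pos: [538.2, -34.8, 96.6]
eef_rot: [0.0, 0.729, 0.684, 0.0]
contact_force: [-0.5, 0.1, 1.2]
grip_width: 0.306
gripper_force: 59.2
```

```bash
python3 - <<'E'
from h import *; import pickle
go((540.1,-35.5,45),-3.5)
d={n:cams.grab_frame(n) for n in("wrist","side","top")};pickle.dump(d,open("d3.pkl","wb"))
w=d["wrist"]["pixels"][:,:,::-1]; 
s=cv2.resize(d["side"]["pixels"][150:300,225:345,::-1],(336,420),interpolation=cv2.INTER_CUBIC)
w=cv2.resize(w,None,fx=.82,fy=1)
cv2.imwrite("pics/c3.png",np.hstack([w,s]))
E
```

```text
t6.00 tcp [538.2 -34.8  96.6] yang -3.61 tilt [ 3.e-04  0.e+00 -1.e+00] F [-0.5  0.1  1.2] M [-0.03   0.012 -0.016] w 0.306 gf 59.2 q1,6 [-0.31  1.33]
 shift [-0.56  1.95 51.64]
 yaw -0.11240325751163027
```

View pics/c3.png

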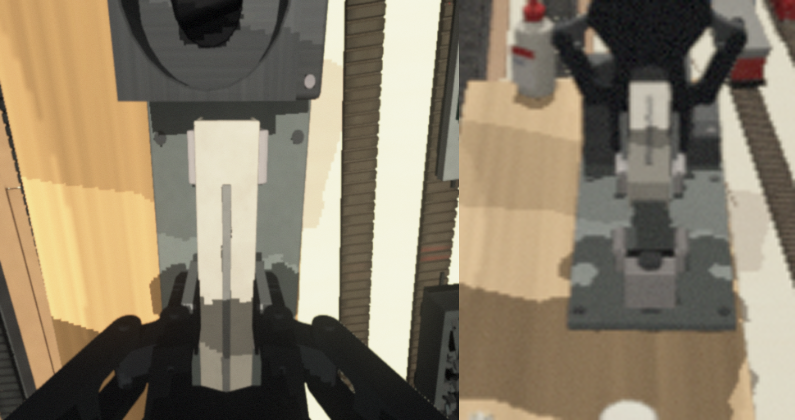

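The part sits about 1.5–2 mm towards −x of the lugs' middle (deck mid at 226.5 px, lug mid at 228.5 px) and is parallel to them. I'll correct that and lower it.

{"api": "send_rows", "payload": {
  "plan": [
    {"xyz":[-0.0005,0.0018,0],"yaw":-0.1,"grip":-1},
    {"xyz":[0,0,0.012],"yaw":0,"grip":-1},
    {"xyz":[0,0,0.012],"yaw":0,"grip":-1},
    {"xyz":[0,0,0.008],"yaw":0,"grip":-1},
    {"xyz":[0,0,0.008],"yaw":0,"grip":-1},
    {"xyz":[0,0,0.005],"yaw":0,"grip":-1},
    {"xyz":[0,0,0.004],"yaw":0,"grip":-1},
    {"xyz":[0,0,0],"yaw":0,"grip":-1},
    {"xyz":[0,0,0],"yaw":0,"grip":-1}
  ]
}}

```text
clock: 7.28
tcp_pos: [540.3, -35.4, 47.6]
eef_rot: [0.0, 0.728, 0.686, 0.0]
contact_force: [1.5, 0.5, 0.0]
grip_width: 0.306
gripper_force: 59.2
```

```bash
python3 - <<'E'
from h import *
go((540.1,-35.5,45),-3.5)
E
```

```text
t7.28 tcp [540.3 -35.4  47.6] yang -3.41 tilt [ 5.e-04 -1.e-04 -1.e+00] F [1.5 0.5 0. ] M [-0.03  -0.02   0.006] w 0.306 gf 59.2 q1,6 [-0.31  1.32]
 shift [-0.14 -0.2   2.6 ]
 yaw 0.08747906615283796
```

{"api": "send_rows", "payload": {
  "plan": [
    {"xyz":[0,0,0.0015],"yaw":0,"grip":-1},
    {"xyz":[0,0,0.001],"yaw":0,"grip":-1},
    {"xyz":[0,0,0],"yaw":0,"grip":-1},
    {"xyz":[0,0,0],"yaw":0,"grip":-1}
  ]
}}

```text
clock: 7.78
tcp_pos: [540.2, -35.3, 45.1]
eef_rot: [0.0, 0.728, 0.686, 0.0]
contact_force: [-1.8, 0.6, 5.4]
grip_width: 0.305
gripper_force: 59.7
```

Contact with the bed at 5 N. Release and rise.

{"api": "send_rows", "payload": {
  "plan": [
    {"xyz":[0,0,0],"yaw":0,"grip":0},
    {"xyz":[0,0,0],"yaw":0,"grip":0},
    {"xyz":[0,0,0],"yaw":0,"grip":0},
    {"xyz":[0,0,-0.02],"yaw":0,"grip":0},
    {"xyz":[0,0,-0.06],"yaw":0,"grip":0},
    {"xyz":[0,0,-0.06],"yaw":0,"grip":0},
    {"xyz":[0,0,0],"yaw":-10,"grip":0},
    {"xyz":[0,0,0],"yaw":-10,"grip":0},
    {"xyz":[0,0,0],"yaw":-10,"grip":0},
    {"xyz":[0,0,0],"yaw":-10,"grip":0},
    {"xyz":[0,0,0],"yaw":-10,"grip":0},
    {"xyz":[0,0,0],"yaw":-10,"grip":0},
    {"xyz":[0,0,0],"yaw":-10,"grip":0},
    {"xyz":[0,0,0],"yaw":-5,"grip":-0.3},
    {"xyz":[0,0.05,0],"yaw":0,"grip":-0.3},
    {"xyz":[0,0.05,0],"yaw":0,"grip":-0.3},
    {"xyz":[0,0,0],"yaw":0,"grip":-0.3}
  ]
}}

```text
clock: 9.9
tcp_pos: [572.0, 62.3, 184.5]
eef_rot: [-0.0, 0.158, 0.987, 0.0]
contact_force: [0.8, 0.0, 0.7]
grip_width: 0.351
gripper_force: 0.0
```

```bash
python3 - <<'E'
from h import *; import pickle
go((537,83.5,190),102.6)
d={n:cams.grab_frame(n) for n in("wrist","side","top")};pickle.dump(d,open("d4.pkl","wb"))
w=d["wrist"]["pixels"][:,:,::-1]; 
s=cv2.resize(d["side"]["pixels"][150:300,225:345,::-1],(240,300),interpolation=cv2.INTER_CUBIC)
s=np.vstack([s,np.zeros((120,240,3),np.uint8)])
cv2.imwrite("pics/c4.png",np.hstack([w,s]))
E
```

```text
t9.90 tcp [572.   62.3 184.5] yang 71.79 tilt [-1.e-04  6.e-04 -1.e+00] F [0.8 0.  0.7] M [ 0.019  0.006 -0.062] w 0.351 gf 0.0 q1,6 [-0.12  0.2 ]
 shift [39.85  9.24 -5.45]
 yaw -30.805781520393168
```

View pics/c4.png

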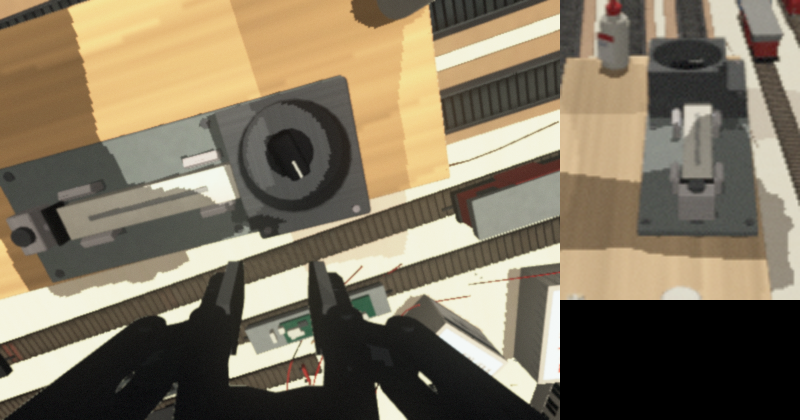

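The part lies in the bay between the lugs. The knob is at (290,153) with its white line from (291,160) to (301,178), and the well rim is centred at about (297,152).

```bash
python3 - <<'E'
from h import *; import pickle
d=pickle.load(open("d4.pkl","rb"));f=d["wrist"]
for n,c,z in [("rim",[(297,152)],88),("rimpts",[(240,152),(353,152),(297,95),(297,210)],88),("knob",[(290,153)],79),("line",[(291,160),(301,178)],79),("collar",[(216,115),(344,76),(370,208),(262,237)],88)]:
    X=back(f,c,z)[:,:2];e=X-np.roll(X,1,0);print(n,X.round(1).tolist(),X.mean(0).round(1),np.degrees(np.arctan2(e[:,1],e[:,0])).round(1))
c=d["wrist"]["pixels"][85:220,225:365,::-1];cv2.imwrite("pics/k4.png",cv2.resize(c,None,fx=4,fy=4,interpolation=cv2.INTER_CUBIC))
E
```

```text
rim [[532.4, 89.4]] [532.4  89.4] [0.]
rimpts [[520.4, 53.0], [544.2, 125.1], [497.8, 100.1], [571.7, 77.3]] [533.5  88.9] [-154.6   71.7 -151.6  -17.1]
knob [[533.0, 84.7]] [533.   84.7] [0.]
line [[538.0, 83.9], [552.5, 86.8]] [545.2  85.3] [-168.7   11.3]
collar [[493.1, 46.5], [496.3, 131.4], [586.5, 126.9], [583.5, 47.0]] [539.8  87.9] [-179.7   87.8   -2.8  -92.1]
```

View pics/k4.png

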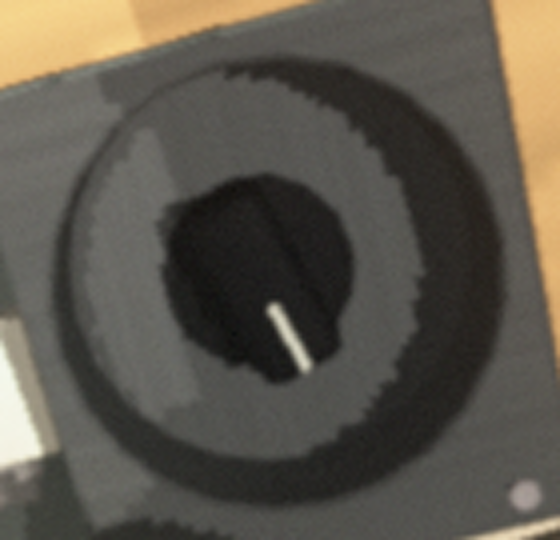

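{"api": "send_rows", "payload": {
  "plan": [
    {"xyz":[0,0,0],"yaw":-10,"grip":-0.3},
    {"xyz":[0,0,0],"yaw":-10,"grip":-0.3},
    {"xyz":[0,0,0],"yaw":-9.5,"grip":-0.3},
    {"xyz":[0.015,0.014,0.02],"yaw":0,"grip":-0.3},
    {"xyz":[0.015,0.014,0.02],"yaw":0,"grip":-0.3},
    {"xyz":[0,0,0],"yaw":0,"grip":-0.3},
    {"xyz":[0,0,0],"yaw":0,"grip":-0.3}
  ]
}}

```text
clock: 10.92
tcp_pos: [537.7, 80.3, 145.8]
eef_rot: [0.001, -0.096, 0.995, -0.0]
contact_force: [0.3, -0.3, -0.0]
grip_width: 0.348
gripper_force: 0.0
```

```bash
python3 - <<'E'
from h import *; import pickle
go((537.3,84.2,150),101.3)
f=cams.grab_frame("wrist");pickle.dump(f,open("w5.pkl","wb"))
p=proj(f,[(537.3,84.2,79)])[0];print("axis px",p)
g=f["pixels"].min(2).astype(int)
x0,y0=map(int,p); sub=g[y0-70:y0+70,x0-60:x0+60]
m=(sub>130).astype(np.uint8)
n,l,s,c=cv2.connectedComponentsWithStats(m)
for i in range(1,n):
    if s[i,4]>8: print(s[i]+[x0-60,y0-70,0,0,0],c[i]+[x0-60,y0-70])
cv2.imwrite("pics/w5.png",f["pixels"][:,:,::-1])
E
```

```text
t10.93 tcp [537.7  80.3 145.8] yang 101.03 tilt [ 1.6e-03 -3.0e-04 -1.0e+00] F [ 0.3 -0.3 -0. ] M [-0.01  -0.069 -0.014] w 0.348 gf 0.0 q1,6 [-0.09 -0.28]
 shift [-0.39  3.88 -4.19]
 yaw -0.2684425017386616
axis px [282.83153339 233.12829833]
[283 243   2  13  26] [283.5 249. ]
```

View pics/w5.png

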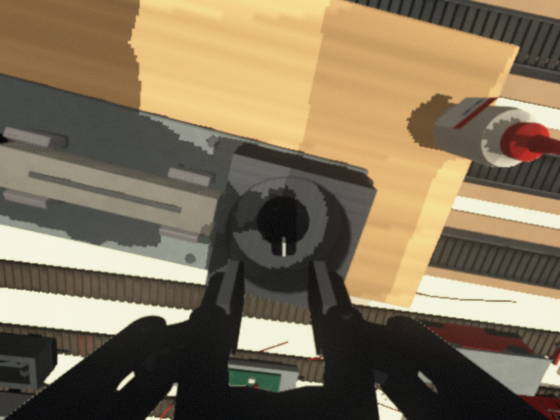

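The white line is vertical at column 283.5 and about 8 px right of the finger midplane, so I shift +4.4 mm along tool y. The yaw is fine. The view also shows the part undisturbed in the bay. Descending.

{"api": "send_rows", "payload": {
  "plan": [
    {"xyz":[0,0.0044,0.03],"yaw":0,"grip":-0.3},
    {"xyz":[0,0,0.02],"yaw":0,"grip":-0.3},
    {"xyz":[0,0,0.01],"yaw":0,"grip":-0.3},
    {"xyz":[0,0,0.005],"yaw":0,"grip":-0.3},
    {"xyz":[0,0,0.005],"yaw":0,"grip":-0.3},
    {"xyz":[0,0,0.004],"yaw":0,"grip":-0.3},
    {"xyz":[0,0,0],"yaw":0,"grip":-0.3},
    {"xyz":[0,0,0],"yaw":0,"grip":-0.3}
  ]
}}

```text
clock: 11.98
tcp_pos: [536.2, 85.6, 71.1]
eef_rot: [0.0, -0.097, 0.995, -0.0]
contact_force: [0.5, -0.1, 0.3]
grip_width: 0.354
gripper_force: 0.0
```

```bash
python3 - <<'E'
from h import *
go((537.3,84.2,70),101.0)
E
```

```text
t11.97 tcp [536.2  85.6  71.1] yang 101.09 tilt [ 5.e-04  0.e+00 -1.e+00] F [ 0.5 -0.1  0.3] M [-0.01   0.006  0.057] w 0.354 gf 0.0 q1,6 [-0.08 -0.28]
 shift [-0.83 -1.58  1.11]
 yaw 0.0905961601037859
```

{"api": "send_rows", "payload": {
  "plan": [
    {"xyz":[0,0,0],"yaw":0,"grip":-1},
    {"xyz":[0,0,0],"yaw":0,"grip":-1},
    {"xyz":[0,0,0],"yaw":0,"grip":-1},
    {"xyz":[0,0,0],"yaw":0,"grip":-1},
    {"xyz":[0,0,0],"yaw":0,"grip":-1}
  ]
}}

```text
clock: 12.6
tcp_pos: [536.4, 84.9, 71.4]
eef_rot: [0.0, -0.096, 0.995, -0.001]
contact_force: [-2.0, -5.0, 4.1]
grip_width: 0.174
gripper_force: 59.7
```

```bash
python3 - <<'E'
from h import *
go((537.3,84.2,70),101.0)
E
```

```text
t12.60 tcp [536.4  84.9  71.4] yang 101.07 tilt [ 8.0e-04 -1.3e-03 -1.0e+00] F [-2.  -5.   4.1] M [-1.005  0.23   0.071] w 0.174 gf 59.7 q1,6 [-0.08 -0.28]
 shift [-0.76 -0.91  1.37]
 yaw 0.06641911160795644
```

Gripped at about 15 mm. I'll take out the small sideways force and turn, watching Mz. First comes the free part of the travel.

{"api": "send_rows", "payload": {
  "plan": [
    {"xyz":[0,-0.0007,0],"yaw":0,"grip":-1},
    {"xyz":[0,0,0],"yaw":3,"grip":-1},
    {"xyz":[0,0,0],"yaw":3,"grip":-1},
    {"xyz":[0,0,0],"yaw":3,"grip":-1},
    {"xyz":[0,0,0],"yaw":3,"grip":-1},
    {"xyz":[0,0,0],"yaw":3,"grip":-1},
    {"xyz":[0,0,0],"yaw":3,"grip":-1}
  ]
}}

```text
clock: 13.48
tcp_pos: [536.4, 84.8, 71.3]
eef_rot: [0.0, 0.061, 0.998, -0.0]
contact_force: [-1.6, -2.0, 5.1]
grip_width: 0.17
gripper_force: 60.1
```

```bash
python3 - <<'E'
from h import *
go((537.3,84.2,70),101.0)
E
```

```text
t13.47 tcp [536.4  84.8  71.3] yang 83.00 tilt [ 6.e-04 -1.e-04 -1.e+00] F [-1.6 -2.   5.1] M [-0.494  0.363  0.205] w 0.170 gf 60.1 q1,6 [-0.08  0.04]
 shift [-1.01 -0.52  1.34]
 yaw -17.996043922144906
```

{"api": "send_rows", "payload": {
  "plan": [
    {"xyz":[0,0,0],"yaw":2,"grip":-1},
    {"xyz":[0,0,0],"yaw":2,"grip":-1},
    {"xyz":[0,0,0],"yaw":2,"grip":-1}
  ]
}}

```text
clock: 13.85
tcp_pos: [536.4, 84.8, 71.3]
eef_rot: [0.0, 0.113, 0.994, -0.0]
contact_force: [-2.2, -2.4, 4.7]
grip_width: 0.169
gripper_force: 60.1
```

```bash
python3 - <<'E'
from h import *
go((537.3,84.2,70),101.0)
E
```

```text
t13.85 tcp [536.4  84.8  71.3] yang 77.03 tilt [ 6.e-04 -2.e-04 -1.e+00] F [-2.2 -2.4  4.7] M [-0.518  0.362  0.265] w 0.169 gf 60.1 q1,6 [-0.08  0.14]
 shift [-1.04 -0.38  1.34]
 yaw -23.965868119361204
```

```bash
cat > m.py <<'E'
from h import *; import json,sys
M=[];A=[];F=[]
for i in range(int(sys.argv[1])):
    cams.grab_frame("top"); s,p,R=st(); M.append(s["ft_torque"]); F.append(s["contact_force"]); A.append(86.5-np.degrees(np.arctan2(R[1,1],R[0,1])))
M=np.array(M);print("t%.2f a=%.2f deg Mz=%.3f se %.3f"%(s["clock"],np.mean(A),M[:,2].mean(),M[:,2].std()/len(M)**.5),"F",np.mean(F,0).round(1),"w %.3f"%s["grip_width"])
open("log.txt","a").write("%f %f\n"%(np.mean(A),M[:,2].mean()))
E
python3 m.py 8
```

```text
t14.25 a=9.44 deg Mz=0.034 se 0.012 F [-1.7 -2.6  5.4] w 0.174
```

{"api": "send_rows", "payload": {
  "plan": [
    {"xyz":[0,0,0],"yaw":2,"grip":-1},
    {"xyz":[0,0,0],"yaw":2,"grip":-1},
    {"xyz":[0,0,0],"yaw":1,"grip":-1}
  ]
}}

```text
clock: 14.62
tcp_pos: [536.4, 84.8, 71.4]
eef_rot: [0.0, 0.156, 0.988, -0.0]
contact_force: [-1.7, -3.7, 6.0]
grip_width: 0.172
gripper_force: 60.0
```

```bash
python3 m.py 8
```

```text
t15.03 a=14.42 deg Mz=0.100 se 0.013 F [-1.6 -2.8  5.6] w 0.170
```

{"api": "send_rows", "payload": {
  "plan": [
    {"xyz":[0,0,0],"yaw":2,"grip":-1},
    {"xyz":[0,0,0],"yaw":2,"grip":-1},
    {"xyz":[0,0,0],"yaw":1,"grip":-1}
  ]
}}

```text
clock: 15.4
tcp_pos: [536.4, 84.8, 71.3]
eef_rot: [0.0, 0.199, 0.98, -0.0]
contact_force: [-0.9, -2.7, 4.7]
grip_width: 0.169
gripper_force: 60.0
```

```bash
python3 m.py 8
```

```text
t15.80 a=19.43 deg Mz=0.106 se 0.016 F [-1.8 -2.6  5.6] w 0.176
```

Torque relaxes at rest, so I'll sample while it's moving.

```bash
cat > r.py <<'E'
from h import *
s,p,R=st(); a=86.5-np.degrees(np.arctan2(R[1,1],R[0,1]))
o=[s["ft_torque"][2],s["joint_torque"][5]]
for i in range(2):
    cams.grab_frame("top"); u=readout.get_state(); o.append(u["ft_torque"][2])
print("t%.2f a=%.2f Mz %.3f"%(s["clock"],a,o[0]),"tau6 %.3f"%o[1],"after",np.round(o[2:],3))
open("mv.txt","a").write("%f %f %f\n"%(a,o[0],o[1]))
E
python3 r.py
```

```text
t15.80 a=19.41 Mz 0.114 tau6 0.085 after [0.088 0.031]
```

{"api": "send_rows", "payload": {
  "plan": [
    {"xyz":[0,0,0],"yaw":0.8,"grip":-1},
    {"xyz":[0,0,0],"yaw":0.8,"grip":-1}
  ]
}}

```text
clock: 16.15
tcp_pos: [536.4, 84.8, 71.3]
eef_rot: [0.0, 0.212, 0.977, -0.0]
contact_force: [-1.8, -2.7, 5.8]
grip_width: 0.171
gripper_force: 60.0
```

```bash
python3 r.py
```

```text
t16.15 a=21.03 Mz 0.242 tau6 0.038 after [0.143 0.208]
```

{"api": "send_rows", "payload": {
  "plan": [
    {"xyz":[0,0,0],"yaw":0.8,"grip":-1},
    {"xyz":[0,0,0],"yaw":0.8,"grip":-1}
  ]
}}

```text
clock: 16.5
tcp_pos: [536.4, 84.8, 71.4]
eef_rot: [0.0, 0.226, 0.974, -0.0]
contact_force: [-1.5, -3.0, 4.8]
grip_width: 0.169
gripper_force: 60.0
```

```bash
python3 r.py
```

```text
t16.50 a=22.63 Mz 0.241 tau6 0.038 after [0.167 0.119]
```

{"api": "send_rows", "payload": {
  "plan": [
    {"xyz":[0,0,0],"yaw":0.8,"grip":-1},
    {"xyz":[0,0,0],"yaw":0.8,"grip":-1}
  ]
}}

```text
clock: 16.85
tcp_pos: [536.4, 84.8, 71.4]
eef_rot: [0.0, 0.24, 0.971, -0.0]
contact_force: [-1.9, -2.3, 5.9]
grip_width: 0.172
gripper_force: 60.0
```

```bash
python3 r.py
```

```text
t16.85 a=24.22 Mz 0.227 tau6 0.038 after [0.159 0.152]
```

```bash
sed -i 's/range(2)/range(0)/' r.py
```

{"api": "send_rows", "payload": {
  "plan": [
    {"xyz":[0,0,0],"yaw":0.8,"grip":-1},
    {"xyz":[0,0,0],"yaw":0.8,"grip":-1}
  ]
}}

```text
clock: 17.2
tcp_pos: [536.4, 84.8, 71.4]
eef_rot: [0.0, 0.253, 0.967, -0.0]
contact_force: [-2.2, -2.8, 5.1]
grip_width: 0.172
gripper_force: 60.0
```

```bash
python3 r.py
```

```text
t17.20 a=25.83 Mz 0.244 tau6 0.038 after []
```

{"api": "send_rows", "payload": {
  "plan": [
    {"xyz":[0,0,0],"yaw":0.8,"grip":-1},
    {"xyz":[0,0,0],"yaw":0.8,"grip":-1}
  ]
}}

```text
clock: 17.45
tcp_pos: [536.4, 84.8, 71.4]
eef_rot: [0.0, 0.267, 0.964, -0.0]
contact_force: [-1.4, -2.6, 5.5]
grip_width: 0.173
gripper_force: 60.0
```

```bash
python3 r.py
```

```text
t17.45 a=27.43 Mz 0.258 tau6 0.060 after []
```

{"api": "send_rows", "payload": {
  "plan": [
    {"xyz":[0,0,0],"yaw":0.8,"grip":-1},
    {"xyz":[0,0,0],"yaw":0.8,"grip":-1}
  ]
}}

```text
clock: 17.7
tcp_pos: [536.4, 84.8, 71.4]
eef_rot: [0.0, 0.28, 0.96, 0.0]
contact_force: [-2.1, -2.7, 5.6]
grip_width: 0.175
gripper_force: 60.1
```

```bash
python3 r.py
```

```text
t17.70 a=29.02 Mz 0.283 tau6 0.090 after []
```

{"api": "send_rows", "payload": {
  "plan": [
    {"xyz":[0,0,0],"yaw":0.8,"grip":-1},
    {"xyz":[0,0,0],"yaw":0.8,"grip":-1}
  ]
}}

```text
clock: 17.95
tcp_pos: [536.4, 84.8, 71.4]
eef_rot: [0.0, 0.293, 0.956, -0.0]
contact_force: [-0.8, -2.8, 5.3]
grip_width: 0.172
gripper_force: 60.1
```

```bash
python3 r.py
```

```text
t17.95 a=30.62 Mz 0.306 tau6 0.119 after []
```

{"api": "send_rows", "payload": {
  "plan": [
    {"xyz":[0,0,0],"yaw":0.8,"grip":-1},
    {"xyz":[0,0,0],"yaw":0.8,"grip":-1}
  ]
}}

```text
clock: 18.2
tcp_pos: [536.4, 84.8, 71.4]
eef_rot: [0.0, 0.307, 0.952, 0.0]
contact_force: [-1.7, -2.3, 5.6]
grip_width: 0.172
gripper_force: 60.1
```

```bash
python3 r.py
```

```text
t18.20 a=32.22 Mz 0.341 tau6 0.148 after []
```

tau6 is a clean signal: baseline 0.038, contact at about 26.3°, and it now stands 0.11 N m above that. About 3° more should do it.

{"api": "send_rows", "payload": {
  "plan": [
    {"xyz":[0,0,0],"yaw":0.8,"grip":-1},
    {"xyz":[0,0,0],"yaw":0.8,"grip":-1}
  ]
}}

```text
clock: 18.45
tcp_pos: [536.4, 84.8, 71.4]
eef_rot: [0.0, 0.32, 0.947, 0.0]
contact_force: [-1.1, -2.9, 5.0]
grip_width: 0.17
gripper_force: 60.2
```

```bash
python3 r.py
```

```text
t18.45 a=33.81 Mz 0.357 tau6 0.175 after []
```

{"api": "send_rows", "payload": {
  "plan": [
    {"xyz":[0,0,0],"yaw":0.7,"grip":-1},
    {"xyz":[0,0,0],"yaw":0.7,"grip":-1}
  ]
}}

```text
clock: 18.7
tcp_pos: [536.4, 84.8, 71.4]
eef_rot: [0.0, 0.331, 0.943, 0.0]
contact_force: [-1.1, -2.9, 5.3]
grip_width: 0.169
gripper_force: 60.2
```

```bash
python3 r.py
```

```text
t18.70 a=35.21 Mz 0.384 tau6 0.220 after []
```

The excess is 0.15–0.18 N m, about 10–11 N. Letting go and withdrawing upward.

{"api": "send_rows", "payload": {
  "plan": [
    {"xyz":[0,0,0],"yaw":0,"grip":-1},
    {"xyz":[0,0,0],"yaw":0,"grip":-0.4},
    {"xyz":[0,0,0],"yaw":0,"grip":-0.35},
    {"xyz":[0,0,0],"yaw":0,"grip":-0.35},
    {"xyz":[0,0,0],"yaw":0,"grip":-0.35},
    {"xyz":[0,0,-0.01],"yaw":0,"grip":-0.35},
    {"xyz":[0,0,-0.02],"yaw":0,"grip":-0.35},
    {"xyz":[0,0,-0.04],"yaw":0,"grip":-0.35},
    {"xyz":[0,0,-0.05],"yaw":0,"grip":-0.35},
    {"xyz":[0,0,-0.03],"yaw":0,"grip":-0.35},
    {"xyz":[0,0,0],"yaw":0,"grip":-0.35},
    {"xyz":[0,0,0],"yaw":0,"grip":-0.35}
  ]
}}

```text
clock: 20.2
tcp_pos: [536.1, 84.9, 221.0]
eef_rot: [0.0, 0.331, 0.943, 0.0]
contact_force: [-0.5, 0.3, -0.7]
grip_width: 0.327
gripper_force: 0.0
```

```bash
python3 - <<'E'
from h import *; import pickle
go(None)
f=cams.grab_frame("wrist")
p=proj(f,[(537,84.5,79)])[0];x0,y0=map(int,p)
g=f["pixels"].min(2).astype(int)[y0-22:y0+26,x0-25:x0+25]
b=f["pixels"].max(2).astype(int)[y0-22:y0+26,x0-25:x0+25]
for th in(100,130):
    n,l,s,c=cv2.connectedComponentsWithStats((g>th).astype(np.uint8))
    for i in range(1,n):
        if 8<s[i,4]<200:
            ys,xs=np.where(l==i);uv=np.c_[xs+x0-25,ys+y0-22]
            X=back(f,uv,79)[:,:2];w=np.linalg.svd(X-X.mean(0))[2][0]
            print(th,s[i],X.mean(0).round(1),"line ang",np.degrees(np.arctan2(*w[::-1])).round(1),"expect",-3.5-35.2)
E
```

```text
t20.20 tcp [536.1  84.9 221. ] yang 51.28 tilt [ 3.e-04  0.e+00 -1.e+00] F [-0.5  0.3 -0.7] M [0.027 0.027 0.01 ] w 0.327 gf 0.0 q1,6 [-0.08  0.59]
100 [23 26  3 16 46] [543.9  77.5] line ang -38.7 expect -38.7
130 [23 26  2 15 28] [543.2  77.6] line ang -37.9 expect -38.7
```

The knob line is still at the set angle (−38.7° measured and expected), and the robot is clear.

```bash
python3 -c "
from rig import robot
print(robot.job_done())"
```

```text
the job is handed in; nothing more can be done
None
```

I laid the bridge part in the bay and turned the knob to an estimated 10–11 N of clamping (about 0.15–0.18 N m over its ordinary friction); the knob stayed put when I let go, the arm is clear, and I handed the job in at about 20 s, with no closer look at the part after clamping.

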